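# Rack a carrier case on end and close the rack with its retaining bar

### The arm

A 6-joint arm with a two-finger parallel gripper is mounted at the origin on the work surface. World frame = base frame: x ahead of the robot, y to its left, z up, the work surface at z = 0. Lengths are in m, angles in rad, forces in N, time in s.
With the tool pointing down it reaches from about 0.35 to 0.775 m from the base axis. Payload 7.3 kg.
Tool frame: the origin (TCP) lies on the front face of the gripper's body, between the roots of the fingers; the fingertips stand ahead of it and the grasp point (between the pads) lies 47 mm ahead of it (finger_overhang is the z of the fingertips in the tool frame, in m); z points along the fingers, y is the line along which they close (so a half turn about z gives the same grasp; the last joint's range is limited). The gripper opens to 92 mm and grips with 3 to 60 N. Pads are 19 mm wide; open, the fingers measure 130 mm over their backs; the gripper's body (75 mm by 190 mm) begins 47 mm behind the grasp point.
Start: joints at [-1.348, 0.342, 1.524, -0, 1.275, -0.146], TCP at [0.189, -0.49, 0.292] pointing down, gripper open.
Joint ranges: [-2.53, 2.53], [-0.77, 2.02], [0.04, 2.7], [-1, 4.14], [0.28, 2.66], [-3.11, 3.11]. Speed limits (rad/s): [2.57, 2.57, 3.14, 3.14, 3.14, 3.14].

### API

Orientations are given as [roll, pitch, yaw] about the fixed x, y, z axes, in that order (R = Rz(yaw) Ry(pitch) Rx(roll)).
In Python, from cell import * gives the robot as it stands. The module is installed in compiled form; this text tells all that it offers.
- The arm moves only by the tool arm_command, never from a script. Its argument "series" is a list of rows, each an object of numbers: "x", "y", "z": the shift along the tool's x, y, z in mm; "rx", "ry", "rz": the turn, a rotation vector about the tool's x, y, z in degrees. A call has 1 to 20 rows; each row is the pose to reach, as a shift and turn from the pose commanded when the call began, along the tool's axes at that moment; what a row does not reach only later rows make up. A row lasts 1/10 s, in which the tool goes at most 50 mm and 8.59 degrees, less where a joint would pass 70% of its speed; a pose out of reach is approached as far as the arm can. A call with a gripper value outside its range is refused whole. "hand" is the finger opening in mm, from 0 to 91.8, set as the call begins (left out, the last holds). The fingers move at their own pace and stop on an object; "squeeze" is the grip in N (left out, the last holds). Time passes only in rows, so rows that repeat a pose let the fingers close. It gives the time, the measured TCP pose, the force, the opening and the grip force at its end, in the units of the state.
- observe(): the state, without advancing time (a new reading comes with each control period).
- read_camera(name): name is "scene" or "top"; returns a dict with "pixels" (420x560x3 uint8, blue, green, red), "K" (3x3 intrinsics, pixels), "k1" (the pictures are not rectified: a ray, as slopes to the right and down, at radius r is drawn at 1 + k1 r^2 times it, then the intrinsics apply), "rvec" (rotation vector, rad) and "tvec" (3), from world to camera coordinates, as OpenCV has them. Camera axes: x right, y down, z forward; pixel columns grow to the right and rows downward; lengths in m; the calibration is good to about 2 mm. A picture is of the moment at which its call begins. There is no depth.
- hand_in(): hands the job in; it is judged then, once.
Trained networks look in a picture, given as the dict that the camera call returned (one of the last four; its "shot" number tells which), for a name from the list of things; names that differ only in an ending like _2 or _b are one class to them, and where a whole thing is asked for, a point or a joint stands for the part that bears it (a point fixed in the world has none). Each returns a list of dicts, best first, with "confidence" (0 to 1); they miss things now and then, are a little off and sometimes report something else, mostly with a low value. They report only what shows in the picture. A call takes as long as a camera call. They do not tell look-alikes from the thing itself.
- boxes_of(picture, query): "point" ([x, y, z] in m, in world coordinates, good to about 4 mm: the middle of the surface that is visible of it).
- trace(picture, query): "pixels" (420x560 bool, what is visible of it).
- mark_of(picture, query): "point" ([x, y, z] in m, in world coordinates, good to about 4 mm: a listed point, or the origin of a listed thing).
The state is a dict: "time": time; "qpos": joint angles; "qvel": joint speeds; "joint_efforts": joint torques, N m; "tool_pos": TCP position; "tool_rot": TCP orientation; "contact_force": force on the tool from outside, world axes, zero at the start; "torque": the same for the moment, N m; "opening": finger opening in m; "grip_force": force on a finger pad.
Only numpy, scipy, OpenCV 4.12 (cv2) and the standard library are available. Lean on these libraries where they do the work, as an engineer would, in place of code of your own. Each camera call takes 0.05 s, during which the arm holds its last target. There are 200 camera calls.

### The job

Stand the orange-banded carrier case, now lying flat on the blue mat, upright on one of its short ends squarely on the rack's green pad (either end up, either face forward), beside the case already racked, and let go of it. Then lay the steel bar flat, centred and square across the tops of the rack's two posts, so that it spans over both cases without resting on them. Do not bump the case already in the rack, the bottle, the brown dish or the beaker, and set the case down gently.

Things in the scene. Friction and masses are not known exactly. Their poses are not given: they have to be found in the camera images.
- case: flat closed carrier case, white with two orange bands, a plain rigid slab 110 x 64 x 26 mm (x, y, z), 0.2 kg, lying flat on the mat. Origin: centre of its lying underside; x along its length, y across its width, z through its thickness (up at the start). The bands lie across its length, 35 mm either side of the middle
- case_center (a point): the middle of the orange-banded case; axes as the case's
- rack: fixed rack: dark base plate 240 x 120 x 8 mm (x, y, z) and two aluminium posts at x = +80 and -80 mm, y = 0, each 20 mm (x) by 50 mm (y), flat blue tops 128 mm above the bench, 140 mm clear between. Two cases stand side by side between the posts on the plate, widths along x, at y = +23 and -23 mm: one is there, the green pad marks the other place. Origin: centre of underside, z up
- pad: flat green marking 80 x 42 mm (x, y) on the rack's base plate that shows the free place; no measurable thickness. Origin: its centre, on the base plate's top face (8 mm above the bench); axes parallel to the rack's
- neighbour: the blue-banded white case already standing on end in the rack: 64 x 26 x 110 mm (x, y, z), loose, 0.2 kg. Origin: centre of its foot; axes parallel to the rack's at the start. Leave it alone
- bar: flat steel-grey retaining bar with black ends, 200 x 46 x 12 mm (x, y, z), 0.3 kg, lying flat on the bench. Origin: centre of its underside; x along its length
- bar_center (a point): the middle of the bar, 6 mm above its underside
- mat: flat blue mat 150 x 300 mm (x, y) on the bench, only a marking, no thickness. Origin: its centre. The case lies near its middle, about along its y; the bottle stands beyond one end of the case and the brown dish beyond the other
- bottle: white plastic bottle with blue label and red cap, 56 mm in diameter, 170 mm tall, upright. Origin: centre of its foot. Leave it alone
- dish: low round brown workholding disc, 80 mm in diameter, 20 mm tall. Origin: centre of its foot. Leave it alone
- beaker: small glass beaker, 64 mm in diameter, 80 mm tall, on the bench between the bar and the robot. Origin: centre of its foot. Leave it alone
Not all that is in view belongs to the job. What is meant by the bar is not pink, and is the larger of those in its own colour. What is shaped like the case but red is not meant.

How it is judged:
On the way:
1. the orange-banded case stands on end on the green pad, upright, square to the rack and let go, the bar not yet on the posts (x of case_center in the frame of pad between -0.01 and 0.01 m and y of case_center in the frame of pad between -0.009 and 0.009 m and z of case_center in the frame of pad between 0.051 and 0.059 m and angle between the x axis of case and the z axis of rack, either way round below 0.07 rad and angle between the y axis of case and the x axis of rack, either way round below 0.14 rad and contact force between the fingers and case below 0.1 N and contact force between bar and rack below 0.1 N), for 0.2 s.
At the end, for the whole second after the job is handed in: Case on end on the pad: 10 mm along, 9 mm across, upright to 4 deg, square to 8 deg. Bar on both posts, off the cases: 14 mm along, 12 mm across, level to 3 deg, square to 7 deg, middle 130-138 mm up. Other case upright to 6 deg, moved under 15 mm. All at rest (x of case_center in the frame of pad between -0.01 and 0.01 m and y of case_center in the frame of pad between -0.009 and 0.009 m and z of case_center in the frame of pad between 0.051 and 0.059 m and angle between the x axis of case and the z axis of rack, either way round below 0.07 rad and angle between the y axis of case and the x axis of rack, either way round below 0.14 rad and x of bar_center in the frame of rack between -0.014 and 0.014 m and y of bar_center in the frame of rack between -0.012 and 0.012 m and z of bar_center in the frame of rack between 0.13 and 0.138 m and angle between the x axis of bar and the x axis of rack, either way round below 0.12 rad and angle between the z axis of bar and the z axis of rack, either way round below 0.05 rad and contact force between bar and rack above 0.5 N and contact force between bar and case below 0.2 N and contact force between bar and neighbour below 0.2 N and linear speed of each of case, bar below 0.02 m/s and angle between neighbour's own z axis and vertical below 0.1 rad and distance of neighbour from where it was at the start of the episode below 0.015 m); the robot touches nothing.
It fails at once if the case already in the rack is tipped over 9 degrees or pushed more than 15 mm (angle between neighbour's own z axis and vertical above 0.16 rad or distance of neighbour from where it was at the start of the episode above 0.015 m).
It fails at once if the bottle is tipped over 15 degrees or pushed more than 20 mm (angle between bottle's own z axis and vertical above 0.26 rad or distance of bottle from where it was at the start of the episode above 0.02 m).
It fails at once if the dish or the beaker is pushed more than 20 mm (distance of any of dish, beaker from where it was at the start of the episode above 0.02 m).
It fails at once if the orange-banded case strikes or is pressed on the rack with more than 60 N (contact force between case and rack above 60 N).
It also fails if it takes over 56 s, if anything falls off the work surface, if the arm or the gripper's body presses on something with over 40 N, if the wrist force passes 120 N, or if a joint passes its speed limit or range.

## Working session

There is one attempt and no reset: what is moved stays moved. The work goes in short steps, Python scripts to look and compute and a tool call to move; the robot and the scene stay as the last step left them, time stands still between calls to the robot, and variables do not carry over. Pictures are saved under pics/ and viewed, at most 10 in all, crops included, and the job is handed in when it is done.

Besides the shell and the picture viewer there is one more tool, called by a JSON object that holds its "api" and its "payload". arm_command: Moves the arm, as the interface text tells. Its arguments: {"type":"object","properties":{"series":{"type":"array"},"hand":{"type":"number"},"squeeze":{"type":"number"}},"required":["series"]}

```bash
mkdir -p pics
cat > h.py <<'E'
from cell import *
import numpy as np, cv2
def proj(p,P):
    R,_=cv2.Rodrigues(np.array(p["rvec"],float));c=(R@np.atleast_2d(P).T).T+np.array(p["tvec"]).ravel()
    s=c[:,:2]/c[:,2:];r2=(s**2).sum(1,keepdims=True);s=s*(1+p["k1"]*r2);K=np.array(p["K"])
    return s@K[:2,:2].T+K[:2,2]
def unproj(p,uv,z):
    uv=np.atleast_2d(np.array(uv,float));K=np.array(p["K"]);d=(uv-K[:2,2])@np.linalg.inv(K[:2,:2]).T;s=d.copy()
    for _ in range(20): s=d/(1+p["k1"]*(s**2).sum(1,keepdims=True))
    R,_=cv2.Rodrigues(np.array(p["rvec"],float));o=-R.T@np.array(p["tvec"]).ravel()
    r=np.c_[s,np.ones(len(s))]@R
    return o+r*((z-o[2])/r[:,2])[:,None]
def rect(p,m,z):
    c=max(cv2.findContours(m.astype(np.uint8),0,1)[0],key=cv2.contourArea)[:,0]
    w=unproj(p,c,z)[:,:2]*1000
    (x,y),(a,b),t=cv2.minAreaRect(w.astype(np.float32))
    if a<b:a,b,t=b,a,t+90
    return [round(float(v),1) for v in(x,y,a,b,(t+90)%180-90)]
E
cat > a.py <<'E'
from h import *
np.set_printoptions(precision=4,suppress=True)
for n in("scene","top"):
    p=read_camera(n);cv2.imwrite(f"pics/{n}1.png",p["pixels"])
    R,_=cv2.Rodrigues(np.array(p["rvec"],float));print(n,"campos",-R.T@np.array(p["tvec"]).ravel(),p["K"][0][0],p["k1"])
    for q in("case","rack","pad","neighbour","bar","bottle","dish","beaker","mat"):
        for r in mark_of(p,q): print(" ",q,np.array(r["point"]),round(r["confidence"],2),proj(p,r["point"]).round().ravel())
    if n=="top":
        for q,z in(("case",.026),("bar",.012),("pad",.008)):
            for r in trace(p,q): print("trace",q,round(r["confidence"],2),r["pixels"].sum(),rect(p,r["pixels"],z))
print(observe()["tool_pos"],observe()["tool_rot"],observe()["time"], [k for k in globals() if 'over' in k])
try: print(finger_overhang)
except Exception as e: print(e)
E
python3 a.py
```

```text
scene campos [1.2591 0.2057 0.5207] 393.22927057900137 -0.07504536874208322
  case [0.2879 0.3231 0.    ] 0.8 [415. 186.]
  case [0.4881 0.2733 0.0006] 0.62 [395. 225.]
  rack [ 0.5031 -0.2689  0.0039] 0.78 [176. 198.]
  pad [ 0.5063 -0.2475  0.0094] 0.77 [183. 197.]
  neighbour [ 0.4936 -0.2928  0.0094] 0.81 [169. 193.]
  bar [ 0.7497  0.1766 -0.0016] 0.79 [338. 300.]
  bar [ 0.8094 -0.2041  0.0014] 0.77 [133. 285.]
  bar [ 0.6327  0.0156 -0.0033] 0.72 [270. 248.]
  bottle [ 0.4614  0.3935 -0.0013] 0.97 [448. 227.]
  dish [ 0.5116  0.1615 -0.0002] 0.97 [345. 225.]
  beaker [ 0.4264 -0.0144 -0.0022] 0.86 [280. 197.]
  mat [0.4849 0.2783 0.0014] 0.78 [397. 225.]
  mat [ 0.4886  0.2734 -0.0003] 0.57 [395. 226.]
top campos [0.4799 0.0091 0.9404] 408.95356512956994 -0.06137685178470084
  case [0.4849 0.274  0.0024] 0.73 [164. 231.]
  case [ 0.2849  0.3227 -0.0042] 0.61 [142. 317.]
  pad [ 0.506  -0.2496  0.0083] 0.95 [392. 224.]
  pad [ 0.4648  0.3968 -0.0006] 0.58 [112. 239.]
  neighbour [ 0.4965 -0.29    0.0047] 0.58 [409. 229.]
  neighbour [0.4857 0.2735 0.0142] 0.39 [163. 231.]
  bar
[... 195 characters left out ...]
 dish [0.5176 0.1654 0.0026] 0.94 [211. 217.]
  dish [0.481  0.2743 0.0012] 0.29 [164. 233.]
  beaker [ 0.4258 -0.0163 -0.0018] 0.91 [290. 258.]
  mat [0.4837 0.2743 0.0012] 0.93 [164. 231.]
  mat [ 0.5041 -0.2705  0.004 ] 0.71 [401. 225.]
trace case 0.71 1413 [485.7, 272.0, 114.2, 64.8, -88.2]
trace case 0.66 1468 [288.9, 319.2, 116.9, 66.0, -77.0]
trace bar 0.92 1709 [637.8, 16.3, 201.8, 46.4, -6.5]
trace bar 0.91 804 [749.4, 176.4, 143.9, 33.6, 52.8]
trace bar 0.65 1836 [808.7, -200.2, 202.5, 53.5, 14.1]
trace pad 0.7 637 [506.3, -246.1, 81.7, 42.3, -13.4]
trace pad 0.16 855 [498.0, -311.6, 78.0, 64.4, -12.1]
[ 0.1893 -0.4897  0.2922] [3.1415 0.     0.3688] 1.15 ['finger_overhang']
0.0655
```

```bash
python3 -c "
import cv2,numpy as np
t=cv2.imread('pics/top1.png');s=cv2.imread('pics/scene1.png')
cv2.imwrite('pics/tb.png',np.vstack([cv2.resize(t[70:340,60:450],(780,540),interpolation=2)]))
"
```

```text
(no output)
```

View pics/tb.png

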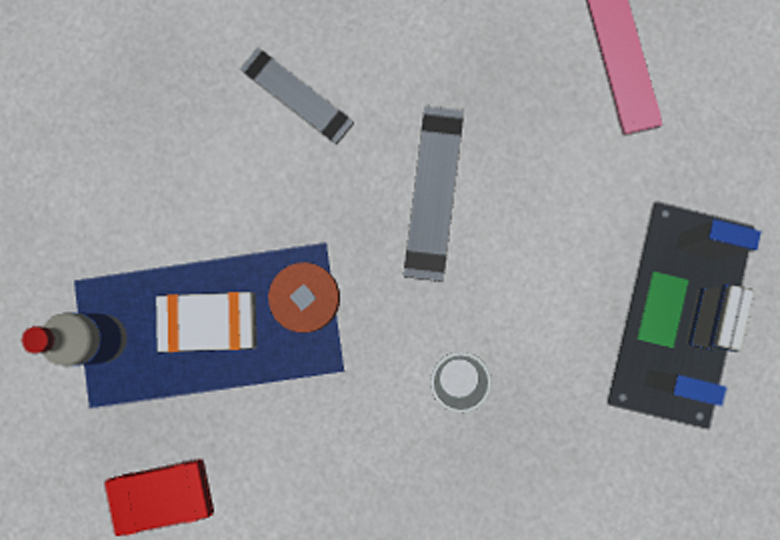

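View pics/scene1.png

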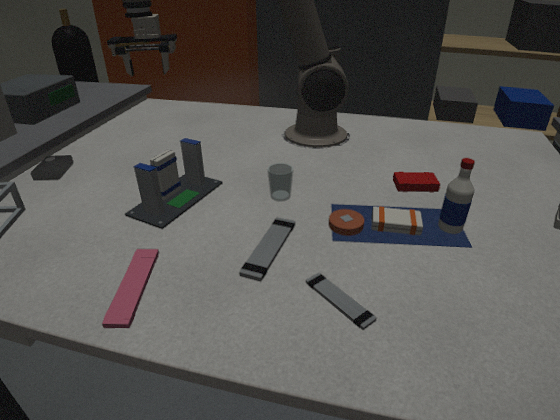

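The bar is the long grey piece at top (277,167), 202x46 mm. The grey one at (208,118) is only 144x34 mm, and the one at (371,94) is pink. The case is the white slab with orange bands at top (164,231); the slab at (142,317) is red. The crop I viewed confirms both. The green pad is at (392,224), between the blue-topped posts, with the neighbour on its -y side.

```bash
cat >> h.py <<'E'
from scipy.spatial.transform import Rotation as Rn
def tool(yaxis,tilt):
    """tool y = yaxis (horizontal), tool z = down tilted about yaxis by tilt deg"""
    y=np.array(yaxis,float);y/=np.linalg.norm(y);z=np.array([0,0,-1.]);x=np.cross(y,z)
    return Rn.from_rotvec(y*np.radians(tilt))*Rn.from_matrix(np.c_[x,y,z])
def row(p,R):
    s=observe();c=Rn.from_euler('xyz',s["tool_rot"])
    d=c.inv().apply(np.array(p)-s["tool_pos"])*1000;w=np.degrees((c.inv()*R).as_rotvec())
    return dict(zip("x y z rx ry rz".split(),[round(float(v),1) for v in(*d,*w)]))
E
python3 -c "
from h import *
y=[1,.031,0]
print(row([.45,-.1,.30],tool(y,0)));print(row([.486,.25,.25],tool(y,0)))"
```

```text
{'x': 383.7, 'y': -269.5, 'z': -7.8, 'rx': 0.0, 'ry': 0.0, 'rz': -70.6}
{'x': 543.4, 'y': -583.0, 'z': 42.2, 'rx': 0.0, 'ry': 0.0, 'rz': -70.6}
```

{"api": "arm_command", "payload": {"series": [{"x":384,"y":-270,"z":-8,"rz":-70},{"x":384,"y":-270,"z":-8,"rz":-70},{"x":384,"y":-270,"z":-8,"rz":-70},{"x":384,"y":-270,"z":-8,"rz":-70},{"x":384,"y":-270,"z":-8,"rz":-70},{"x":384,"y":-270,"z":-8,"rz":-70},{"x":384,"y":-270,"z":-8,"rz":-70},{"x":384,"y":-270,"z":-8,"rz":-70},{"x":384,"y":-270,"z":-8,"rz":-70},{"x":384,"y":-270,"z":-8,"rz":-70},{"x":543,"y":-583,"z":-8,"rz":-70.6},{"x":543,"y":-583,"z":-8,"rz":-70.6},{"x":543,"y":-583,"z":-8,"rz":-70.6},{"x":543,"y":-583,"z":-8,"rz":-70.6},{"x":543,"y":-583,"z":-8,"rz":-70.6},{"x":543,"y":-583,"z":-8,"rz":-70.6},{"x":543,"y":-583,"z":-8,"rz":-70.6},{"x":543,"y":-583,"z":-8,"rz":-70.6},{"x":543,"y":-583,"z":-8,"rz":-70.6},{"x":543,"y":-583,"z":-8,"rz":-70.6}], "hand": 91.8, "squeeze": 30}}

```text
invalid input
```

{"api": "arm_command", "payload": {"series": [{"x":384,"y":-270,"z":-8,"rx":0,"ry":0,"rz":-70},{"x":384,"y":-270,"z":-8,"rx":0,"ry":0,"rz":-70}]}}

```text
time: 1.35
tool_pos: [0.2448, -0.4061, 0.2935]
tool_rot: [-3.141, -0.0, 0.672]
contact_force: [1.0, 0.3, 0.8]
opening: 0.0917
grip_force: 0.0
```

```bash
python3 -c "
from h import *
y=[1,.031,0]
print(row([.45,-.1,.30],tool(y,0)));print(row([.486,.25,.30],tool(y,0)))"
```

```text
{'x': 351.1, 'y': -111.9, 'z': -6.3, 'rx': -0.0, 'ry': -0.0, 'rz': -53.3}
{'x': 597.1, 'y': -363.4, 'z': -6.2, 'rx': -0.0, 'ry': -0.0, 'rz': -53.3}
```

{"api": "arm_command", "payload": {"series": [{"x":351,"y":-112,"z":-6,"rz":-53.3},{"x":351,"y":-112,"z":-6,"rz":-53.3},{"x":351,"y":-112,"z":-6,"rz":-53.3},{"x":351,"y":-112,"z":-6,"rz":-53.3},{"x":351,"y":-112,"z":-6,"rz":-53.3},{"x":351,"y":-112,"z":-6,"rz":-53.3},{"x":351,"y":-112,"z":-6,"rz":-53.3},{"x":351,"y":-112,"z":-6,"rz":-53.3},{"x":597,"y":-363,"z":-6,"rz":-53.3},{"x":597,"y":-363,"z":-6,"rz":-53.3},{"x":597,"y":-363,"z":-6,"rz":-53.3},{"x":597,"y":-363,"z":-6,"rz":-53.3},{"x":597,"y":-363,"z":-6,"rz":-53.3},{"x":597,"y":-363,"z":-6,"rz":-53.3},{"x":597,"y":-363,"z":-6,"rz":-53.3},{"x":597,"y":-363,"z":-6,"rz":-53.3}], "squeeze": 30}}

```text
invalid input
```

{"api": "arm_command", "payload": {"series": [{"x":351,"y":-112,"z":-6,"rx":0,"ry":0,"rz":-53.3},{"x":351,"y":-112,"z":-6,"rx":0,"ry":0,"rz":-53.3},{"x":351,"y":-112,"z":-6,"rx":0,"ry":0,"rz":-53.3},{"x":351,"y":-112,"z":-6,"rx":0,"ry":0,"rz":-53.3},{"x":351,"y":-112,"z":-6,"rx":0,"ry":0,"rz":-53.3},{"x":351,"y":-112,"z":-6,"rx":0,"ry":0,"rz":-53.3},{"x":351,"y":-112,"z":-6,"rx":0,"ry":0,"rz":-53.3},{"x":351,"y":-112,"z":-6,"rx":0,"ry":0,"rz":-53.3},{"x":597,"y":-363,"z":-6,"rx":0,"ry":0,"rz":-53.3},{"x":597,"y":-363,"z":-6,"rx":0,"ry":0,"rz":-53.3},{"x":597,"y":-363,"z":-6,"rx":0,"ry":0,"rz":-53.3},{"x":597,"y":-363,"z":-6,"rx":0,"ry":0,"rz":-53.3},{"x":597,"y":-363,"z":-6,"rx":0,"ry":0,"rz":-53.3},{"x":597,"y":-363,"z":-6,"rx":0,"ry":0,"rz":-53.3},{"x":597,"y":-363,"z":-6,"rx":0,"ry":0,"rz":-53.3},{"x":597,"y":-363,"z":-6,"rx":0,"ry":0,"rz":-53.3}], "squeeze": 30}}

```text
time: 2.95
tool_pos: [0.4878, 0.2536, 0.2995]
tool_rot: [3.141, -0.002, 1.605]
contact_force: [0.2, -0.4, 0.5]
opening: 0.0917
grip_force: 0.0
```

{"api": "arm_command", "payload": {"series": [{"x":0,"y":0,"z":0,"rx":0,"ry":40,"rz":0},{"x":0,"y":0,"z":0,"rx":0,"ry":40,"rz":0},{"x":0,"y":0,"z":0,"rx":0,"ry":40,"rz":0},{"x":0,"y":0,"z":0,"rx":0,"ry":40,"rz":0},{"x":0,"y":0,"z":0,"rx":0,"ry":40,"rz":0},{"x":0,"y":0,"z":0,"rx":0,"ry":40,"rz":0}]}}

```text
time: 3.55
tool_pos: [0.4882, 0.2463, 0.2986]
tool_rot: [-3.138, -0.699, 1.593]
contact_force: [-0.2, 0.4, -0.1]
opening: 0.0917
grip_force: 0.0
```

```bash
cat > kin.py <<'E'
from h import *
from scipy.optimize import least_squares
def fk(q,L,s4=1,c=np.pi/2):
    d1,a2,a3,d4,d6=L;q1,q2,q3,q4,q5,q6=q
    E=Rn.from_euler
    R1=E('z',q1);R12=R1*E('y',q2);R3=R12*E('y',q3);R=R3*E('z',s4*q4)*E('y',q5)
    p=np.array([0,0,d1])+R12.apply([0,0,a2])+R3.apply([a3,0,d4])+R.apply([0,0,d6])
    return p,R*E('z',q6+c)
E
cat > b.py <<'E'
from kin import *
s=observe();print(s["qpos"],s["tool_pos"],s["tool_rot"])
R=Rn.from_euler('xyz',s["tool_rot"])
for s4 in(1,-1):
  print(s4,np.degrees((fk(s["qpos"],[0]*5,s4)[1].inv()*R).magnitude()))
E
python3 b.py
```

```text
[ 0.01531385  0.3473689   1.67285752  0.74782851  1.23948273 -0.30510304] [0.48823366 0.24633119 0.29864668] [-3.13771169 -0.6985528   1.59285818]
1 6.159630894925784e-14
-1 85.69483432631903
```

```bash
cat > c.py <<'E'
from kin import *
q0=[-1.348,0.342,1.524,0,1.275,-0.146];p0=np.array([0.1893,-0.4897,0.2922]);s=observe()
f=lambda L:np.r_[fk(q0,L)[0]-p0,fk(s["qpos"],L)[0]-s["tool_pos"],[(L[2])*.01]]
r=least_squares(f,[.3,.3,0,.3,.2]);print("L",r.x.round(4),abs(r.fun[:6]).max())
p=read_camera("top");hsv=cv2.cvtColor(p["pixels"],cv2.COLOR_BGR2HSV)
def comps(lo,hi,z,box,n):
    m=cv2.inRange(hsv,lo,hi);k=np.zeros_like(m);k[box[1]:box[3],box[0]:box[2]]=1;m*=k
    c,lab,st,ce=cv2.connectedComponentsWithStats(m)
    for i in sorted(range(1,c),key=lambda i:-st[i,4])[:n]:
        print(" ",st[i,4],ce[i].round(1),(unproj(p,ce[i],z)[0]*1000).round(1),rect(p,lab==i,z))
print("bands");comps((5,120,120),(25,255,255),.026,(130,210,190,250),3)
print("pad");comps((45,100,50),(80,255,255),.008,(350,170,450,290),1)
print("posts");comps((100,120,90),(130,255,255),.128,(350,170,450,290),3)
cv2.imwrite("pics/t2.png",cv2.resize(p["pixels"][160:300,100:450],(800,320)))
E
python3 c.py
```

```text
L [ 0.819  -0.0427 -0.0449  0.544   0.3714] 0.07452330967368699
bands
pad
  655 [391.1 224.4] [ 506.  -247.1    8. ] [506.3, -247.2, 80.0, 42.7, -13.4]
posts
  253 [426.9 186.8] [ 578.7 -287.1  128. ] [578.8, -287.5, 49.5, 20.7, 76.7]
  252 [409.2 264.8] [ 423.  -249.8  128. ] [422.8, -250.4, 49.0, 20.1, 76.5]
  1 [423. 212.] [ 527.9 -278.5  128. ] [527.9, -278.5, 0.0, 0.0, 0.0]
```

```bash
cat > d.py <<'E'
from kin import *
import json
p=read_camera("top");im=cv2.imread("pics/top1.png");hsv=cv2.cvtColor(im,cv2.COLOR_BGR2HSV)
m=cv2.inRange(hsv,(5,120,120),(22,255,255));m[:,185:]=0;m[:,:130]=0;m[:205]=0;m[260:]=0
c,lab,st,ce=cv2.connectedComponentsWithStats(m);cs=[]
for i in sorted(range(1,c),key=lambda i:-st[i,4])[:2]:
    cs.append(rect(p,lab==i,.026));print(st[i,4],ce[i],cs[-1])
a=np.array(cs);C=a[:,:2].mean(0);d=a[0,:2]-a[1,:2];d*=-np.sign(d[1]);print(C,np.linalg.norm(d),np.degrees(np.arctan2(d[0],-d[1])))
s=observe();json.dump([list(s["qpos"]),list(s["tool_pos"])],open("k1.json","w"))
E
python3 d.py
```

```text
146 [146.02054795 231.09589041] [484.2, 307.3, 63.3, 11.4, 1.8]
139 [176.76978417 230.32374101] [487.4, 238.3, 63.4, 10.7, 3.8]
[485.8 272.8] 69.07416304234167 2.6552929865329373
```

```bash
cat >> h.py <<'E'
YC=[1,.04,0]
def tiprow(tip,R): return row(np.array(tip)-R.apply([0,0,.0655]),R)
E
python3 -c "
from h import *
print(tiprow([.4851,.290,.075],tool(YC,40)))"
```

```text
{'x': -111.6, 'y': -1.6, 'z': 134.3, 'rx': 0.5, 'ry': 0.2, 'rz': -0.6}
```

{"api": "arm_command", "payload": {"series": [{"x":-112,"y":-1.6,"z":134,"rx":0.5,"ry":0.2,"rz":-0.6},{"x":-112,"y":-1.6,"z":134,"rx":0.5,"ry":0.2,"rz":-0.6},{"x":-112,"y":-1.6,"z":134,"rx":0.5,"ry":0.2,"rz":-0.6},{"x":-112,"y":-1.6,"z":134,"rx":0.5,"ry":0.2,"rz":-0.6},{"x":-112,"y":-1.6,"z":134,"rx":0.5,"ry":0.2,"rz":-0.6},{"x":-112,"y":-1.6,"z":134,"rx":0.5,"ry":0.2,"rz":-0.6}]}}

```text
time: 4.25
tool_pos: [0.487, 0.2494, 0.1261]
tool_rot: [3.14, -0.701, 1.615]
contact_force: [0.4, 0.1, 0.2]
opening: 0.0915
grip_force: 0.0
```

```bash
cat >> kin.py <<'E'
def fk2(q,L):
    a1,b1,d1,a2,a3,d4,b5,d6=L;q1,q2,q3,q4,q5,q6=q;E=Rn.from_euler
    R1=E('z',q1);R12=R1*E('y',q2);R3=R12*E('y',q3);R4=R3*E('z',q4);R=R4*E('y',q5)
    return np.array([0,0,d1])+R1.apply([a1,b1,0])+R12.apply([0,0,a2])+R3.apply([a3,0,d4])+R4.apply([0,b5,0])+R.apply([0,0,d6]),R*E('z',q6+np.pi/2)
E
cat > e.py <<'E'
from kin import *
import json
s=observe();json.dump([list(s["qpos"]),list(s["tool_pos"])],open("k2.json","w"))
D=[([-1.348,0.342,1.524,0,1.275,-0.146],[0.1893,-0.4897,0.2922])]+[json.load(open(f"k{i}.json")) for i in(1,2)]
for mk in([1,1,1,1,0,1,0,1],[1,0,1,1,0,1,1,1],[0,1,1,1,1,1,0,1],[0,1,1,1,0,1,0,1],[0,0,1,1,0,1,1,1],[0,1,1,1,0,1,1,1]):
    mk=np.array(mk);r=least_squares(lambda L:np.concatenate([fk2(q,L*mk)[0]-p for q,p in D]),[.0,.0,.3,.3,0,.3,0,.2])
    print(mk,(r.x*mk).round(4),abs(r.fun).max().round(5))
print(s["qpos"],s["tool_pos"],s["tool_rot"])
E
python3 e.py; python3 -c "
from h import *
print(tiprow([.4851,.290,.0085],tool(YC,40)))"
```

```text
[1 1 1 1 0 1 0 1] [0.0194 0.0761 0.2629 0.4161 0.     0.3734 0.     0.2533] 0.00321
[1 0 1 1 0 1 1 1] [-0.0483  0.      0.3592  0.3664  0.      0.4553  0.0676  0.296 ] 0.02215
[0 1 1 1 1 1 0 1] [ 0.      0.0764  0.2228  0.5061  0.0463  0.3795 -0.      0.2526] 7e-05
[0 1 1 1 0 1 0 1] [ 0.      0.0751  0.2507  0.4382 -0.      0.3849  0.      0.2557] 0.00475
[0 0 1 1 0 1 1 1] [ 0.     -0.      0.3923  0.314  -0.      0.426   0.0659  0.2956] 0.02371
[0 1 1 1 0 1 1 1] [0.     0.0705 0.26   0.4285 0.     0.388  0.0052 0.2568] 0.00406
[ 0.02064392  0.60310599  1.8401642   0.90925524  0.95653989 -0.66714217] [0.48698966 0.24937268 0.12612861] [ 3.14026513 -0.70097209  1.6151509 ]
{'x': -44.6, 'y': -0.3, 'z': 50.6, 'rx': -0.1, 'ry': -0.2, 'rz': 0.2}
```

```bash
cat >> kin.py <<'E'
L=[0,0.0764,0.2228,0.5061,0.0463,0.3795,0,0.2526]
LO=np.array([-2.53,-.77,.04,-1,.28,-3.11]);HI=np.array([2.53,2.02,2.7,4.14,2.66,3.11])
def ik(p,R,q0):
    def f(q):
        pp,RR=fk2(q,L);return np.r_[(pp-p)*5,(RR.inv()*R).as_rotvec()]
    r=least_squares(f,np.clip(q0,LO+.01,HI-.01),bounds=(LO,HI));return r.x,np.abs(r.fun).max()
a=np.radians(-13.4);RX=np.array([np.cos(a),np.sin(a),0]);RY=np.array([-np.sin(a),np.cos(a),0]);RACK=np.array([.5008,-.269,0])
E
cat > f.py <<'E'
from kin import *
q0=observe()["qpos"];np.set_printoptions(precision=3,suppress=True)
for t in(35,40,42,45,48):
    R=tool(YC,t);q,e=ik(np.array([.4851,.290,.0085])-R.apply([0,0,.0655]),R,q0);print(t,"pick",q,e.round(4))
    for h in(0,.06,.15):
        R=tool(RX,t-90);P=RACK+RY*(.023-.0045)+[0,0,.046+h]-R.apply([0,0,.0655])
        b=min((ik(P,R,g) for g in([-.1,.5,1.7,-.8,1.2,.5],[-.3,.4,1.5,-.9,1.5,0],[-.2,.3,1.5,-.5,1.5,1])),key=lambda r:r[1])
        print("   place",h,b[0],b[1].round(4))
E
python3 f.py
```

```text
35 pick [ 0.063  0.699  1.853  0.911  0.812 -0.698] 0.0
   place 0 [-0.143  0.83   1.626 -1.     1.171  0.777] 0.0684
   place 0.06 [-0.14   0.729  1.635 -1.     1.213  0.706] 0.0403
   place 0.15 [-0.133  0.594  1.61  -1.     1.295  0.582] 0.0081
40 pick [ 0.019  0.729  1.866  1.003  0.867 -0.82 ] 0.0
   place 0 [-0.167  0.79   1.665 -1.     1.092  0.757] 0.0289
   place 0.06 [-0.161  0.691  1.671 -0.999  1.14   0.689] 0.0
   place 0.15 [-0.161  0.559  1.608 -0.936  1.25   0.516] 0.0
42 pick [ 0.002  0.742  1.87   1.035  0.891 -0.865] 0.0
   place 0 [-0.177  0.775  1.681 -1.     1.06   0.749] 0.0132
   place 0.06 [-0.174  0.676  1.671 -0.97   1.118  0.656] 0.0
   place 0.15 [-0.174  0.546  1.604 -0.904  1.235  0.485] 0.0
45 pick [-0.023  0.764  1.875  1.077  0.93  -0.927] 0.0
   place 0 [-0.195  0.752  1.696 -0.981  1.017  0.721] 0.0
   place 0.06 [-0.195  0.654  1.671 -0.923  1.088  0.605] 0.0
   place 0.15 [-0.195  0.527  1.598 -0.854  1.214  0.436] 0.0
48 pick [-0.046  0.788  1.878  1.115  0.97  -0.984] 0.0
   place 0 [-0.217  0.731  1.698 -0.934  0.983  0.667] 0.0
   place 0.06 [-0.217  0.634  1.67  -0.874  1.06   0.551] 0.0
   place 0.15 [-0.217  0.51   1.592 -0.802  1.196  0.385] 0.0
```

```bash
cat > g.py <<'E'
from kin import *
np.set_printoptions(precision=3,suppress=True)
print(tiprow([.4853,.285,.050],tool(YC,47)),tiprow([.4853,.285,.013],tool(YC,47)))
R=tool(RX,-43)
for h in(0,.1,.17): print(ik(RACK+RY*.023+[0,0,.051+h]-R.apply([0,0,.0655]),R,[-.2,.7,1.7,-.9,1,.6]))
E
python3 g.py
```

```text
{'x': -29.6, 'y': -0.3, 'z': 16.1, 'rx': -0.1, 'ry': 6.8, 'rz': 0.2} {'x': -53.5, 'y': -0.4, 'z': 44.4, 'rx': -0.1, 'ry': 6.8, 'rz': 0.2}
(array([-0.201,  0.73 ,  1.694, -0.94 ,  1.005,  0.678]), np.float64(5.5214122163249604e-09))
(array([-0.201,  0.576,  1.635, -0.849,  1.139,  0.489]), np.float64(5.5505062768190774e-09))
(array([-0.201,  0.487,  1.563, -0.802,  1.247,  0.362]), np.float64(3.462508058049706e-12))
```

{"api": "arm_command", "payload": {"series": [{"x":-29.6,"y":-0.3,"z":16,"rx":-0.1,"ry":6.8,"rz":0.2},{"x":-29.6,"y":-0.3,"z":16,"rx":-0.1,"ry":6.8,"rz":0.2},{"x":-36,"y":-0.3,"z":23,"rx":-0.1,"ry":6.8,"rz":0.2},{"x":-42,"y":-0.4,"z":31,"rx":-0.1,"ry":6.8,"rz":0.2},{"x":-48,"y":-0.4,"z":38,"rx":-0.1,"ry":6.8,"rz":0.2},{"x":-53.5,"y":-0.4,"z":44.4,"rx":-0.1,"ry":6.8,"rz":0.2},{"x":-53.5,"y":-0.4,"z":44.4,"rx":-0.1,"ry":6.8,"rz":0.2},{"x":-53.5,"y":-0.4,"z":44.4,"rx":-0.1,"ry":6.8,"rz":0.2}]}}

```text
time: 5.05
tool_pos: [0.4866, 0.2367, 0.057]
tool_rot: [-3.14, -0.82, 1.608]
contact_force: [0.1, -0.5, 0.5]
opening: 0.0916
grip_force: 0.0
```

```bash
python3 -c "
from h import *
print(tiprow([.4853,.285,.013],tool(YC,47)))
p=read_camera('scene');cv2.imwrite('pics/s3.png',cv2.resize(p['pixels'][150:290,280:490],(720,480)))"
```

```text
{'x': 0.8, 'y': 0.6, 'z': -0.2, 'rx': 0.0, 'ry': 0.0, 'rz': -0.1}
```

View pics/s3.png

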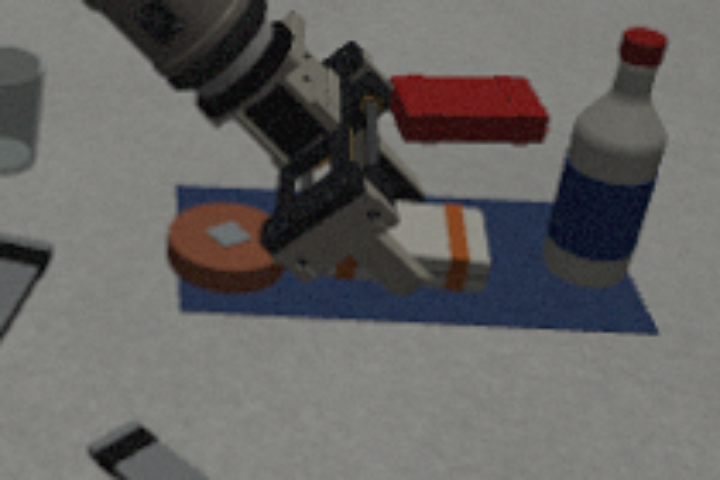

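The open fingers straddle the case near crop (410,260), leaning over the dish (crop 225,245) without touching it. The bottle is clear. Next I close the gripper.

{"api": "arm_command", "payload": {"series": [{"x":0,"y":0,"z":0,"rx":0,"ry":0,"rz":0},{"x":0,"y":0,"z":0,"rx":0,"ry":0,"rz":0},{"x":0,"y":0,"z":0,"rx":0,"ry":0,"rz":0},{"x":0,"y":0,"z":0,"rx":0,"ry":0,"rz":0},{"x":0,"y":0,"z":0,"rx":0,"ry":0,"rz":0},{"x":0,"y":0,"z":0,"rx":0,"ry":0,"rz":0},{"x":0,"y":0,"z":0,"rx":0,"ry":0,"rz":0},{"x":0,"y":0,"z":0,"rx":0,"ry":0,"rz":0}], "hand": 50, "squeeze": 40}}

```text
time: 5.9
tool_pos: [0.4868, 0.2364, 0.0569]
tool_rot: [-3.14, -0.82, 1.608]
contact_force: [-0.4, -1.3, 1.4]
opening: 0.0638
grip_force: 40.0
```

```bash
cat > i.py <<'E'
from kin import *
print(tiprow([.4853,.285,.15],tool(YC,47)))
print(tiprow([.4853,.285,.23],tool(YC,47)))
print(observe()["opening"])
E
python3 i.py
```

```text
{'x': 101.3, 'y': 0.3, 'z': -93.4, 'rx': 0.1, 'ry': -0.0, 'rz': -0.1}
{'x': 159.8, 'y': 0.3, 'z': -148.0, 'rx': 0.1, 'ry': -0.0, 'rz': -0.1}
0.06380546508547048
```

{"api": "arm_command", "payload": {"series": [{"x":15,"y":0,"z":-14,"rx":0,"ry":0,"rz":0},{"x":40,"y":0,"z":-37,"rx":0,"ry":0,"rz":0},{"x":65,"y":0,"z":-60,"rx":0,"ry":0,"rz":0},{"x":90,"y":0,"z":-83,"rx":0,"ry":0,"rz":0},{"x":115,"y":0,"z":-106,"rx":0,"ry":0,"rz":0},{"x":140,"y":0,"z":-130,"rx":0,"ry":0,"rz":0},{"x":160,"y":0,"z":-148,"rx":0,"ry":0,"rz":0},{"x":160,"y":0,"z":-148,"rx":0,"ry":0,"rz":0}]}}

```text
time: 6.7
tool_pos: [0.4876, 0.2375, 0.2779]
tool_rot: [3.134, -0.82, 1.615]
contact_force: [-0.3, -0.5, -1.8]
opening: 0.0639
grip_force: 39.9
```

```bash
cat > i.py <<'E'
from kin import *
R=tool(RX,-43);T=RACK+RY*.023
for w,h in((np.array([.5,.05,.25]),0),(T,.2)): print(tiprow(w+[0,0,h],R))
E
python3 i.py
```

```text
{'x': -84.2, 'y': 17.3, 'z': -119.5, 'rx': -0.3, 'ry': -89.4, 'rz': 17.3}
{'x': -323.2, 'y': 11.7, 'z': -302.2, 'rx': -0.3, 'ry': -89.4, 'rz': 17.3}
```

{"api": "arm_command", "payload": {"series": [{"x":-84,"y":17,"z":-119,"rx":-0.3,"ry":-89.4,"rz":17.3},{"x":-84,"y":17,"z":-119,"rx":-0.3,"ry":-89.4,"rz":17.3},{"x":-84,"y":17,"z":-119,"rx":-0.3,"ry":-89.4,"rz":17.3},{"x":-84,"y":17,"z":-119,"rx":-0.3,"ry":-89.4,"rz":17.3},{"x":-84,"y":17,"z":-119,"rx":-0.3,"ry":-89.4,"rz":17.3},{"x":-84,"y":17,"z":-119,"rx":-0.3,"ry":-89.4,"rz":17.3},{"x":-84,"y":17,"z":-119,"rx":-0.3,"ry":-89.4,"rz":17.3},{"x":-84,"y":17,"z":-119,"rx":-0.3,"ry":-89.4,"rz":17.3},{"x":-84,"y":17,"z":-119,"rx":-0.3,"ry":-89.4,"rz":17.3},{"x":-84,"y":17,"z":-119,"rx":-0.3,"ry":-89.4,"rz":17.3},{"x":-84,"y":17,"z":-119,"rx":-0.3,"ry":-89.4,"rz":17.3},{"x":-84,"y":17,"z":-119,"rx":-0.3,"ry":-89.4,"rz":17.3},{"x":-84,"y":17,"z":-119,"rx":-0.3,"ry":-89.4,"rz":17.3}]}}

```text
time: 8.0
tool_pos: [0.5092, 0.0941, 0.2929]
tool_rot: [-3.129, 0.75, 1.347]
contact_force: [0.1, 0.9, -1.2]
opening: 0.0637
grip_force: 39.9
```

```bash
python3 i.py
```

```text
{'x': -3.6, 'y': 1.2, 'z': -3.4, 'rx': -0.3, 'ry': -0.0, 'rz': 0.4}
{'x': -180.1, 'y': 75.9, 'z': 228.5, 'rx': -0.3, 'ry': -0.0, 'rz': 0.4}
```

{"api": "arm_command", "payload": {"series": [{"x":-30,"y":12,"z":38,"rx":-0.2,"ry":0,"rz":0.4},{"x":-60,"y":25,"z":76,"rx":-0.2,"ry":0,"rz":0.4},{"x":-90,"y":38,"z":114,"rx":-0.2,"ry":0,"rz":0.4},{"x":-115,"y":48,"z":146,"rx":-0.2,"ry":0,"rz":0.4},{"x":-140,"y":59,"z":178,"rx":-0.2,"ry":0,"rz":0.4},{"x":-160,"y":67,"z":203,"rx":-0.2,"ry":0,"rz":0.4},{"x":-180,"y":76,"z":228.5,"rx":-0.2,"ry":0,"rz":0.4},{"x":-180,"y":76,"z":228.5,"rx":-0.2,"ry":0,"rz":0.4},{"x":-180,"y":76,"z":228.5,"rx":-0.2,"ry":0,"rz":0.4}]}}

```text
time: 8.9
tool_pos: [0.5156, -0.2045, 0.2502]
tool_rot: [3.139, 0.75, 1.329]
contact_force: [0.5, 0.4, -2.1]
opening: 0.0635
grip_force: 39.9
```

```bash
cat > j.py <<'E'
from kin import *
R=tool(RX,-43);T=RACK+RY*.023
for z in(.2,.09,.057,.051): print(z,tiprow(T+[0,0,z],R))
s=read_camera("scene");t=read_camera("top")
# expected outline of case if grip is as planned (current tip pose)
o=observe();Rc=Rn.from_euler('xyz',o["tool_rot"]);tip=o["tool_pos"]+Rc.apply([0,0,.0655])
Rk=np.c_[RX,RY,[0,0,1]]
Rk=(Rc*R.inv()).as_matrix()@Rk
C=tip+Rk@[0,0,.012]
V=np.array([[x,y,z] for x in(-.032,.032) for y in(-.013,.013) for z in(-.055,.055)])@Rk.T+C
im=[]
for p in(s,t):
    a=p["pixels"].copy();k=proj(p,V)
    c0=k.mean(0).astype(int);b=a[c0[1]-60:c0[1]+60,c0[0]-60:c0[0]+60]
    b=cv2.resize(b,(400,400),interpolation=cv2.INTER_CUBIC)
    h=((k-(c0-60))*400/120).astype(int)
    for i in range(8):
        for j in range(i):
            if bin(i^j).count('1')==1: cv2.line(b,tuple(map(int,h[i])),tuple(map(int,h[j])),(0,255,255),1)
    im.append(b)
cv2.imwrite("pics/hold.png",np.hstack(im))
E
python3 j.py
```

```text
0.2 {'x': 2.7, 'y': 0.5, 'z': 0.7, 'rx': -0.1, 'ry': -0.0, 'rz': -0.3}
0.09 {'x': 77.7, 'y': 0.3, 'z': 81.2, 'rx': -0.1, 'ry': -0.0, 'rz': -0.3}
0.057 {'x': 100.1, 'y': 0.2, 'z': 105.3, 'rx': -0.1, 'ry': -0.0, 'rz': -0.3}
0.051 {'x': 104.2, 'y': 0.2, 'z': 109.7, 'rx': -0.1, 'ry': -0.0, 'rz': -0.3}
```

View pics/hold.png

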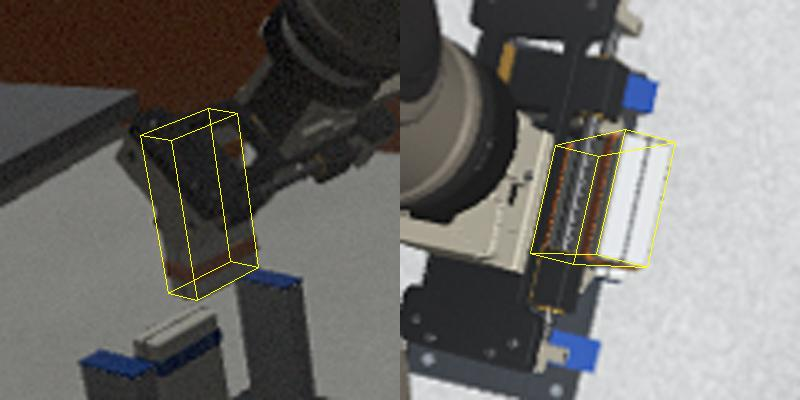

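{"api": "arm_command", "payload": {"series": [{"x":2.7,"y":0.4,"z":0.7,"rx":-0.1,"ry":0,"rz":-0.3},{"x":15,"y":0.4,"z":14,"rx":-0.1,"ry":0,"rz":-0.3},{"x":28,"y":0.4,"z":28,"rx":-0.1,"ry":0,"rz":-0.3},{"x":41,"y":0.4,"z":42,"rx":-0.1,"ry":0,"rz":-0.3},{"x":54,"y":0.4,"z":56,"rx":-0.1,"ry":0,"rz":-0.3},{"x":67,"y":0.4,"z":69.5,"rx":-0.1,"ry":0,"rz":-0.3},{"x":79,"y":0.3,"z":82.5,"rx":-0.1,"ry":0,"rz":-0.3},{"x":90,"y":0.3,"z":94.5,"rx":-0.1,"ry":0,"rz":-0.3},{"x":100,"y":0.2,"z":105.3,"rx":-0.1,"ry":0,"rz":-0.3},{"x":100,"y":0.2,"z":105.3,"rx":-0.1,"ry":0,"rz":-0.3},{"x":100,"y":0.2,"z":105.3,"rx":-0.1,"ry":0,"rz":-0.3}]}}

```text
time: 10.1
tool_pos: [0.5174, -0.2021, 0.1049]
tool_rot: [-3.14, 0.752, 1.341]
contact_force: [0.3, 0.1, -1.3]
opening: 0.0636
grip_force: 39.9
```

```bash
sed -i 's/b=cv2.resize/b=cv2.convertScaleAbs(b,alpha=1.8 if p is s else 1);b=cv2.resize/' j.py; python3 j.py
```

```text
0.2 {'x': -98.6, 'y': -0.8, 'z': -103.6, 'rx': 0.1, 'ry': 0.1, 'rz': 0.2}
0.09 {'x': -23.5, 'y': -0.7, 'z': -23.2, 'rx': 0.1, 'ry': 0.1, 'rz': 0.2}
0.057 {'x': -0.9, 'y': -0.6, 'z': 0.9, 'rx': 0.1, 'ry': 0.1, 'rz': 0.2}
0.051 {'x': 3.2, 'y': -0.6, 'z': 5.3, 'rx': 0.1, 'ry': 0.1, 'rz': 0.2}
```

View pics/hold.png

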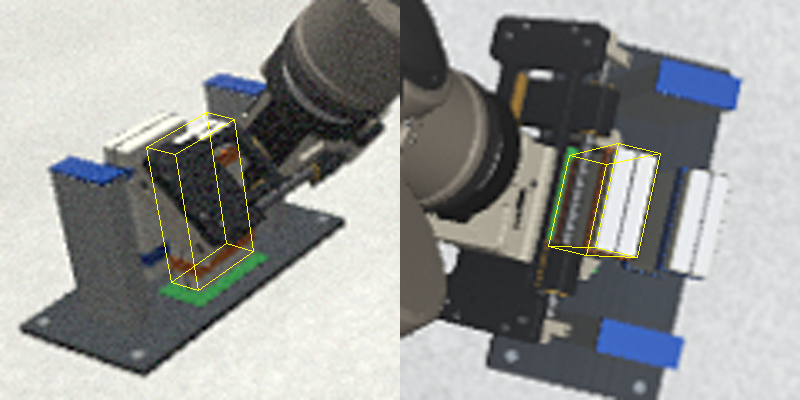

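The yellow predicted outline fits the held case in both views, scene (200,200) and top (610,200). It sits over the green pad with a clear gap to the neighbour. I lower it gently.

{"api": "arm_command", "payload": {"series": [{"x":0,"y":-0.5,"z":2,"rx":0,"ry":0,"rz":0},{"x":0.8,"y":-0.5,"z":2.6,"rx":0,"ry":0,"rz":0},{"x":1.5,"y":-0.5,"z":3.4,"rx":0,"ry":0,"rz":0},{"x":2.2,"y":-0.5,"z":4.1,"rx":0,"ry":0,"rz":0},{"x":2.5,"y":-0.5,"z":4.6,"rx":0,"ry":0,"rz":0},{"x":2.9,"y":-0.5,"z":5,"rx":0,"ry":0,"rz":0},{"x":2.9,"y":-0.5,"z":5,"rx":0,"ry":0,"rz":0},{"x":2.9,"y":-0.5,"z":5,"rx":0,"ry":0,"rz":0}]}}

```text
time: 11.0
tool_pos: [0.5164, -0.2036, 0.1001]
tool_rot: [-3.142, 0.753, 1.339]
contact_force: [-1.9, 3.5, 6.6]
opening: 0.0636
grip_force: 40.0
```

{"api": "arm_command", "payload": {"series": [{"x":0,"y":0,"z":0,"rx":0,"ry":0,"rz":0},{"x":0,"y":0,"z":0,"rx":0,"ry":0,"rz":0},{"x":0,"y":0,"z":0,"rx":0,"ry":0,"rz":0},{"x":0,"y":0,"z":0,"rx":0,"ry":0,"rz":0},{"x":0,"y":0,"z":0,"rx":0,"ry":0,"rz":0},{"x":0,"y":0,"z":0,"rx":0,"ry":0,"rz":0}], "hand": 78}}

```text
time: 11.6
tool_pos: [0.5163, -0.2036, 0.0991]
tool_rot: [-3.14, 0.752, 1.34]
contact_force: [0.8, 0.2, 0.6]
opening: 0.0778
grip_force: 0.0
```

```bash
cat > k.py <<'E'
from kin import *
R=tool(RX,-43);s=observe();T=RACK+RY*.023
tip=s["tool_pos"]+Rn.from_euler('xyz',s["tool_rot"]).apply([0,0,.0655])
print("tip in pad frame",(tip-T)@np.c_[RX,RY,[0,0,1]],s["contact_force"],s["opening"])
E
python3 k.py
```

```text
tip in pad frame [-2.33150258e-06 -5.30057085e-04  5.12079593e-02] [0.81015705 0.17472128 0.60423811] 0.07782668116935454
```

{"api": "arm_command", "payload": {"series": [{"x":0,"y":0,"z":-10,"rx":0,"ry":0,"rz":0},{"x":0,"y":0,"z":-30,"rx":0,"ry":0,"rz":0},{"x":0,"y":0,"z":-60,"rx":0,"ry":0,"rz":0},{"x":0,"y":0,"z":-100,"rx":0,"ry":0,"rz":0},{"x":-40,"y":0,"z":-130,"rx":0,"ry":0,"rz":0},{"x":-80,"y":0,"z":-155,"rx":0,"ry":0,"rz":0},{"x":-80,"y":0,"z":-155,"rx":0,"ry":0,"rz":0}]}}

```text
time: 12.3
tool_pos: [0.5291, -0.158, 0.2742]
tool_rot: [3.126, 0.752, 1.329]
contact_force: [-0.9, 0.8, 0.3]
opening: 0.0782
grip_force: 0.0
```

```bash
cat > m.py <<'E'
from kin import *
p=read_camera("top");s=read_camera("scene")
T=RACK+RY*.023+[0,0,.063];Rk=np.c_[RX,RY,[0,0,1]]
V=np.array([[x,y,z] for x in(-.032,.032) for y in(-.013,.013) for z in(-.055,.055)])@Rk.T+T
im=[]
for q in(s,p):
    k=proj(q,V);c0=k.mean(0).astype(int);b=cv2.resize(cv2.convertScaleAbs(q["pixels"][c0[1]-50:c0[1]+50,c0[0]-50:c0[0]+50],alpha=1.6 if q is s else 1),(400,400))
    h=((k-(c0-50))*4).astype(int)
    for i in range(8):
        for j in range(i):
            if bin(i^j).count('1')==1: cv2.line(b,tuple(map(int,h[i])),tuple(map(int,h[j])),(0,255,255),1)
    im.append(b)
cv2.imwrite("pics/placed.png",np.hstack(im))
for q in("case","neighbour"): print(q,[(np.round(r["point"],4),round(r["confidence"],2)) for r in mark_of(p,q)])
for r in trace(p,"bar"): print("bar",rect(p,r["pixels"],.012))
an=np.radians(-6.5);R=tool([-np.sin(an),np.cos(an),0],0)
R2=tool([np.sin(an),-np.cos(an),0],0)
o=observe()
for RR in(R,R2):
    for z in(.15,.0025): 
        P=[.6378,.0163,z];print(tiprow(P,RR),ik(np.array(P)+[0,0,.0655],RR,[0,.5,1.7,0,1,0])[0].round(2))
E
python3 m.py
```

```text
case [(array([ 0.2857,  0.3195, -0.001 ]), 0.98), (array([ 0.4998, -0.2586,  0.0634]), 0.96)]
neighbour [(array([ 0.4979, -0.2903,  0.0062]), 0.93)]
bar [749.4, 177.4, 146.9, 40.0, 52.6]
bar [810.9, -199.6, 197.5, 49.3, 15.4]
bar [548.6, 18.2, 30.5, 23.5, 83.5]
{'x': 175.9, 'y': 68.4, 'z': -96.1, 'rx': -36.3, 'ry': 32.0, 'rz': -91.6} [-0.09  0.61  1.3   0.    1.23 -1.55]
{'x': 276.6, 'y': 69.0, 'z': 11.7, 'rx': -36.3, 'ry': 32.0, 'rz': -91.6} [-0.09  0.78  1.43  0.    0.94 -1.55]
{'x': 175.9, 'y': 68.4, 'z': -96.1, 'rx': 31.0, 'ry': 35.2, 'rz': 79.1} [-0.09  0.61  1.3   0.    1.23  1.59]
{'x': 276.6, 'y': 69.0, 'z': 11.7, 'rx': 31.0, 'ry': 35.2, 'rz': 79.1} [-0.09  0.78  1.43  0.    0.94  1.59]
```

View pics/placed.png

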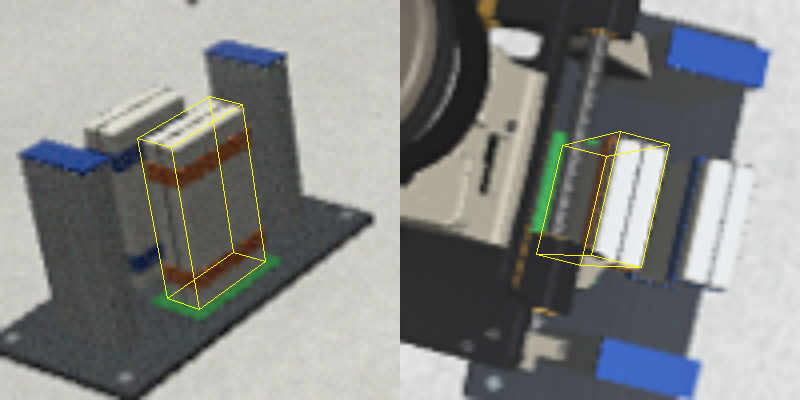

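```bash
cat > n.py <<'E'
from kin import *
an=np.radians(-6.5);R2=tool([np.sin(an),-np.cos(an),0],0)
for z in(.22,.10,.0025): print(tiprow([.6378,.0163,z],R2))
E
python3 n.py
```

```text
{'x': 128.1, 'y': 68.2, 'z': -147.3, 'rx': 31.0, 'ry': 35.2, 'rz': 79.1}
{'x': 210.1, 'y': 68.6, 'z': -59.6, 'rx': 31.0, 'ry': 35.2, 'rz': 79.1}
{'x': 276.6, 'y': 69.0, 'z': 11.7, 'rx': 31.0, 'ry': 35.2, 'rz': 79.1}
```

{"api": "arm_command", "payload": {"series": [{"x":128,"y":68,"z":-147,"rx":31,"ry":35.2,"rz":79.1},{"x":128,"y":68,"z":-147,"rx":31,"ry":35.2,"rz":79.1},{"x":128,"y":68,"z":-147,"rx":31,"ry":35.2,"rz":79.1},{"x":128,"y":68,"z":-147,"rx":31,"ry":35.2,"rz":79.1},{"x":128,"y":68,"z":-147,"rx":31,"ry":35.2,"rz":79.1},{"x":128,"y":68,"z":-147,"rx":31,"ry":35.2,"rz":79.1},{"x":128,"y":68,"z":-147,"rx":31,"ry":35.2,"rz":79.1},{"x":128,"y":68,"z":-147,"rx":31,"ry":35.2,"rz":79.1},{"x":128,"y":68,"z":-147,"rx":31,"ry":35.2,"rz":79.1},{"x":128,"y":68,"z":-147,"rx":31,"ry":35.2,"rz":79.1},{"x":128,"y":68,"z":-147,"rx":31,"ry":35.2,"rz":79.1},{"x":128,"y":68,"z":-147,"rx":31,"ry":35.2,"rz":79.1},{"x":128,"y":68,"z":-147,"rx":31,"ry":35.2,"rz":79.1},{"x":128,"y":68,"z":-147,"rx":31,"ry":35.2,"rz":79.1}]}}

```text
time: 13.95
tool_pos: [0.6381, 0.016, 0.2861]
tool_rot: [3.14, -0.001, -0.112]
contact_force: [0.6, -0.5, -0.5]
opening: 0.0782
grip_force: 0.0
```

```bash
python3 n.py
cat > o.py <<'E'
from kin import *
p=read_camera("top");hsv=cv2.cvtColor(p["pixels"],cv2.COLOR_BGR2HSV)
for lo,hi,z,b in(((0,0,150),(180,60,255),.118,(385,200,430,255)),((45,100,50),(80,255,255),.008,(350,170,450,290))):
    m=cv2.inRange(hsv,lo,hi);k=np.zeros_like(m);k[b[1]:b[3],b[0]:b[2]]=1;m*=k
    m=cv2.morphologyEx(m,cv2.MORPH_CLOSE,np.ones((3,3)))
    c,lab,st,ce=cv2.connectedComponentsWithStats(m)
    for i in range(1,c):
        if st[i,4]>60:
            r=rect(p,lab==i,z);print(st[i,4],ce[i].round(1),r,"rack frame",((np.array([r[0],r[1],0])/1000-RACK)@np.c_[RX,RY]*1000).round(1))
E
python3 o.py
```

```text
{'x': -0.3, 'y': -0.3, 'z': 0.6, 'rx': 0.1, 'ry': -0.0, 'rz': 0.1}
{'x': -0.4, 'y': -0.5, 'z': 120.6, 'rx': 0.1, 'ry': -0.0, 'rz': 0.1}
{'x': -0.4, 'y': -0.6, 'z': 218.0, 'rx': 0.1, 'ry': -0.0, 'rz': 0.1}
382 [405.  223.4] [505.3, -245.2, 62.4, 25.0, -13.4] rack frame [-1.1 24.2]
325 [425.4 235. ] [485.3, -283.7, 82.8, 20.4, -0.6] rack frame [-11.7 -17.9]
189 [386.  225.1] [506.1, -239.9, 83.9, 39.4, -2.0] rack frame [-1.6 29.5]
```

{"api": "arm_command", "payload": {"series": [{"x":-0.3,"y":-0.4,"z":40,"rx":0,"ry":0,"rz":0},{"x":-0.3,"y":-0.4,"z":80,"rx":0,"ry":0,"rz":0},{"x":-0.3,"y":-0.4,"z":120,"rx":0,"ry":0,"rz":0},{"x":-0.3,"y":-0.4,"z":155,"rx":0,"ry":0,"rz":0},{"x":-0.3,"y":-0.4,"z":180,"rx":0,"ry":0,"rz":0},{"x":-0.3,"y":-0.4,"z":198,"rx":0,"ry":0,"rz":0},{"x":-0.3,"y":-0.4,"z":210,"rx":0,"ry":0,"rz":0},{"x":-0.3,"y":-0.4,"z":217,"rx":0,"ry":0,"rz":0},{"x":-0.3,"y":-0.4,"z":217,"rx":0,"ry":0,"rz":0},{"x":-0.3,"y":-0.4,"z":217,"rx":0,"ry":0,"rz":0}]}}

```text
time: 15.0
tool_pos: [0.6389, 0.0158, 0.0708]
tool_rot: [3.141, -0.004, -0.114]
contact_force: [0.6, 0.7, -0.2]
opening: 0.0778
grip_force: 0.0
```

{"api": "arm_command", "payload": {"series": [{"x":0,"y":0,"z":0,"rx":0,"ry":0,"rz":0},{"x":0,"y":0,"z":0,"rx":0,"ry":0,"rz":0},{"x":0,"y":0,"z":0,"rx":0,"ry":0,"rz":0},{"x":0,"y":0,"z":0,"rx":0,"ry":0,"rz":0},{"x":0,"y":0,"z":0,"rx":0,"ry":0,"rz":0},{"x":0,"y":0,"z":0,"rx":0,"ry":0,"rz":0},{"x":0,"y":0,"z":0,"rx":0,"ry":0,"rz":0},{"x":0,"y":0,"z":0,"rx":0,"ry":0,"rz":0}], "hand": 35, "squeeze": 40}}

```text
time: 15.8
tool_pos: [0.6384, 0.0158, 0.0702]
tool_rot: [3.141, -0.003, -0.114]
contact_force: [-1.5, -0.1, 2.5]
opening: 0.0456
grip_force: 40.0
```

```bash
cat > q.py <<'E'
from kin import *
s=observe();print(s["opening"],s["contact_force"],s["tool_pos"])
R=tool(-RY,0)
up=Rn.from_euler('xyz',s["tool_rot"]);h0=s["tool_pos"].copy() if hasattr(s["tool_pos"],'copy') else s["tool_pos"]
for P in([h0[0],h0[1],.30],): print("lift",row(P,up))
print(row(RACK+[0,0,.30],R), ik(RACK+[0,0,.2],R,[-.6,.5,1.5,0,1.2,1.1])[0].round(2))
E
python3 q.py
```

```text
0.04561836860001348 [-1.48150061 -0.10450437  2.48434161] [0.6384284  0.01576171 0.07020526]
lift {'x': 0.7, 'y': 0.2, 'z': -229.8, 'rx': 0.0, 'ry': 0.0, 'rz': 0.0}
{'x': -103.6, 'y': 298.8, 'z': -229.9, 'rx': 0.0, 'ry': -0.2, 'rz': 6.9} [-0.63  0.51  1.53 -0.    1.1   1.18]
```

{"api": "arm_command", "payload": {"series": [{"x":0,"y":0,"z":-20,"rx":0,"ry":0,"rz":0},{"x":0,"y":0,"z":-55,"rx":0,"ry":0,"rz":0},{"x":0,"y":0,"z":-95,"rx":0,"ry":0,"rz":0},{"x":0,"y":0,"z":-135,"rx":0,"ry":0,"rz":0},{"x":0,"y":0,"z":-175,"rx":0,"ry":0,"rz":0},{"x":0,"y":0,"z":-210,"rx":0,"ry":0,"rz":0},{"x":-10,"y":30,"z":-230,"rx":0,"ry":0,"rz":1},{"x":-24,"y":70,"z":-230,"rx":0,"ry":0,"rz":2},{"x":-38,"y":110,"z":-230,"rx":0,"ry":0,"rz":3},{"x":-52,"y":150,"z":-230,"rx":0,"ry":0,"rz":4},{"x":-66,"y":190,"z":-230,"rx":0,"ry":0,"rz":5},{"x":-80,"y":230,"z":-230,"rx":0,"ry":0,"rz":6},{"x":-92,"y":265,"z":-230,"rx":0,"ry":0,"rz":6.9},{"x":-100,"y":288,"z":-230,"rx":0,"ry":0,"rz":6.9},{"x":-103.6,"y":299,"z":-230,"rx":0,"ry":0,"rz":6.9},{"x":-103.6,"y":299,"z":-230,"rx":0,"ry":0,"rz":6.9},{"x":-103.6,"y":299,"z":-230,"rx":0,"ry":0,"rz":6.9}]}}

```text
time: 17.5
tool_pos: [0.5011, -0.2683, 0.2996]
tool_rot: [-3.141, -0.002, -0.234]
contact_force: [0.3, 0.6, -4.1]
opening: 0.0455
grip_force: 40.0
```

```bash
cat > r.py <<'E'
from kin import *
s=observe();print(s["opening"],s["contact_force"])
for z in(.203,.1982):print(row(RACK+[0,0,z],tool(-RY,0)))
p=read_camera("top");zb=s["tool_pos"][2]-.0702+.012
print("bar expected",s["tool_pos"],s["tool_rot"][2],[rect(p,r["pixels"],zb) for r in trace(p,"bar")])
q=read_camera("scene");cv2.imwrite("pics/bar.png",cv2.resize(cv2.convertScaleAbs(np.hstack([q["pixels"][60:220,100:260],p["pixels"][150:310,330:490]]),alpha=1.3),(800,400)))
E
python3 r.py
```

```text
0.045461286021533945 [ 0.30319879  0.55458408 -4.06447294]
{'x': -0.4, 'y': 0.8, 'z': 96.6, 'rx': -0.0, 'ry': -0.1, 'rz': -0.0}
{'x': -0.4, 'y': 0.8, 'z': 101.4, 'rx': -0.0, 'ry': -0.1, 'rz': -0.0}
bar expected [ 0.50113974 -0.26828544  0.29955564] -0.2340188106857608 [[439.6, -251.7, 74.3, 48.4, -13.8], [682.4, 135.5, 111.1, 28.9, 52.6], [727.6, -147.6, 152.2, 37.9, 14.0]]
```

View pics/bar.png

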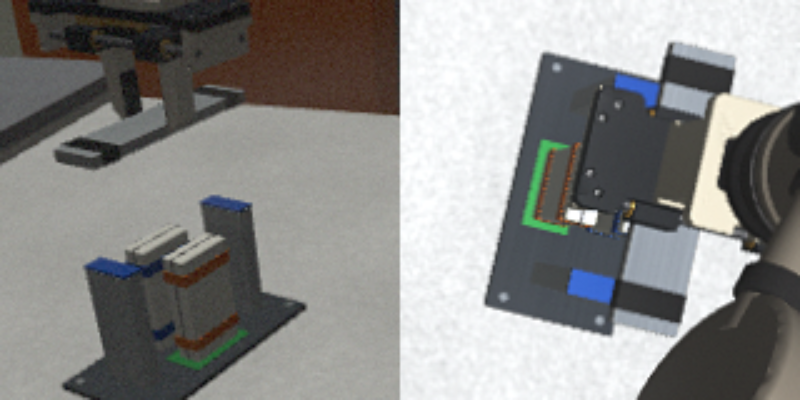

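The bar hangs level (left panel, 150,125) and squarely above both posts, and both cases stand upright at (150,250) and (200,295). I lower it.

{"api": "arm_command", "payload": {"series": [{"x":-0.4,"y":1,"z":20,"rx":0,"ry":-0.1,"rz":0},{"x":-0.4,"y":1,"z":40,"rx":0,"ry":-0.1,"rz":0},{"x":-0.4,"y":1,"z":60,"rx":0,"ry":-0.1,"rz":0},{"x":-0.4,"y":1,"z":76,"rx":0,"ry":-0.1,"rz":0},{"x":-0.4,"y":1,"z":88,"rx":0,"ry":-0.1,"rz":0},{"x":-0.4,"y":1,"z":95,"rx":0,"ry":-0.1,"rz":0},{"x":-0.4,"y":1,"z":97,"rx":0,"ry":-0.1,"rz":0},{"x":-0.4,"y":1,"z":98.5,"rx":0,"ry":-0.1,"rz":0},{"x":-0.4,"y":1,"z":99.5,"rx":0,"ry":-0.1,"rz":0},{"x":-0.4,"y":1,"z":100.3,"rx":0,"ry":-0.1,"rz":0},{"x":-0.4,"y":1,"z":101,"rx":0,"ry":-0.1,"rz":0},{"x":-0.4,"y":1,"z":101,"rx":0,"ry":-0.1,"rz":0},{"x":-0.4,"y":1,"z":101,"rx":0,"ry":-0.1,"rz":0}]}}

```text
time: 18.95
tool_pos: [0.5005, -0.2703, 0.1991]
tool_rot: [3.141, -0.001, -0.235]
contact_force: [-0.8, -0.6, -4.2]
opening: 0.0453
grip_force: 40.0
```

{"api": "arm_command", "payload": {"series": [{"x":0,"y":0,"z":0.5,"rx":0,"ry":0,"rz":0},{"x":0,"y":0,"z":1,"rx":0,"ry":0,"rz":0},{"x":0,"y":0,"z":1.2,"rx":0,"ry":0,"rz":0},{"x":0,"y":0,"z":1.2,"rx":0,"ry":0,"rz":0}]}}

```text
time: 19.35
tool_pos: [0.5005, -0.2703, 0.1982]
tool_rot: [3.141, -0.002, -0.234]
contact_force: [-1.1, 0.9, 1.0]
opening: 0.0454
grip_force: 40.0
```

{"api": "arm_command", "payload": {"series": [{"x":0,"y":0,"z":0.3,"rx":0,"ry":0,"rz":0},{"x":0,"y":0,"z":0.3,"rx":0,"ry":0,"rz":0},{"x":0,"y":0,"z":0.3,"rx":0,"ry":0,"rz":0},{"x":0,"y":0,"z":0.3,"rx":0,"ry":0,"rz":0},{"x":0,"y":0,"z":0.3,"rx":0,"ry":0,"rz":0},{"x":0,"y":0,"z":0.3,"rx":0,"ry":0,"rz":0},{"x":0,"y":0,"z":-5,"rx":0,"ry":0,"rz":0},{"x":0,"y":0,"z":-20,"rx":0,"ry":0,"rz":0},{"x":0,"y":0,"z":-50,"rx":0,"ry":0,"rz":0},{"x":0,"y":0,"z":-90,"rx":0,"ry":0,"rz":0},{"x":0,"y":0,"z":-130,"rx":0,"ry":0,"rz":0},{"x":0,"y":-45,"z":-130,"rx":0,"ry":0,"rz":0},{"x":0,"y":-90,"z":-130,"rx":0,"ry":0,"rz":0},{"x":0,"y":-135,"z":-130,"rx":0,"ry":0,"rz":0},{"x":0,"y":-180,"z":-130,"rx":0,"ry":0,"rz":0},{"x":0,"y":-220,"z":-130,"rx":0,"ry":0,"rz":0},{"x":0,"y":-220,"z":-130,"rx":0,"ry":0,"rz":0}], "hand": 70}}

```text
time: 21.05
tool_pos: [0.552, -0.0517, 0.3282]
tool_rot: [-3.14, -0.002, -0.229]
contact_force: [-0.1, 0.0, 0.5]
opening: 0.0701
grip_force: 0.0
```

```bash
cat > u.py <<'E'
from kin import *
p=read_camera("top");F=np.c_[RX,RY]
for r in trace(p,"bar"):
    t=rect(p,r["pixels"],.14);print("bar",t,((np.array([t[0],t[1],0])/1000-RACK)@F*1000).round(1))
q=read_camera("scene");cv2.imwrite("pics/end.png",cv2.resize(cv2.convertScaleAbs(np.hstack([q["pixels"][100:240,110:250],p["pixels"][150:290,330:470]]),alpha=1.4),(800,400)))
print(observe()["time"])
E
python3 u.py
```

```text
bar [498.3, -268.3, 200.5, 51.2, -13.2] [-2.6  0.1]
bar [783.9, -165.6, 130.9, 44.4, 14.5] [251.4 166.2]
bar [712.3, 153.1, 126.8, 31.4, 52.6] [107.9 459.6]
21.2
```

View pics/end.png

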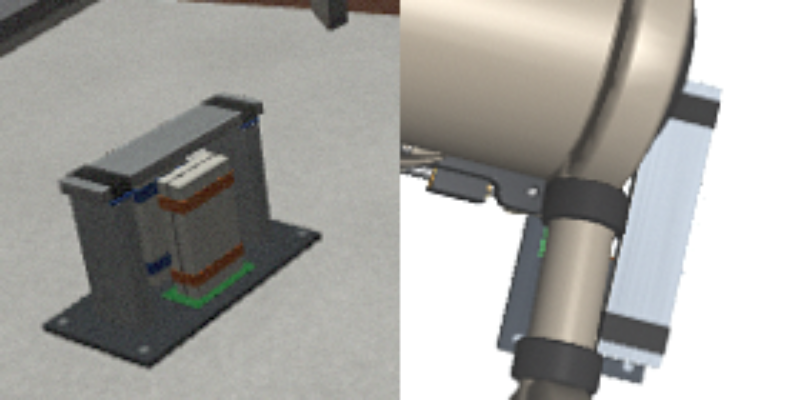

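The bar lies flat across both blue post tops (left panel, from 85,185 to 235,105), measured (-2.6, 0.1) mm off the rack centre and square. Both cases stand upright beneath it and the arm is clear, so I hand in.

```bash
python3 -c "
from cell import *
print(hand_in())"
```

```text
the job is handed in; nothing more can be done
None
```

The job is handed in: the case stands on the pad within about 1–2 mm, the bar lies across both posts about 3 mm off centre, and I saw no bumps; no pass/fail verdict came back.

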